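# Tuck the drip strip under the lapped plate and hold it down

### The arm

A 6-joint arm with a two-finger parallel gripper is mounted at the origin on the work surface. World frame = base frame: x ahead of the robot, y to its left, z up, the work surface at z = 0. Lengths are in mm, angles in rad, forces in N, time in s.
With the tool pointing down it reaches from about 225 to 725 mm from the base axis. Payload 3.1 kg.
Tool frame: the origin (TCP) lies at the very end of the fingers, on their centre line; the grasp point (between the pads) lies 19 mm behind it; z points along the fingers, x is the direction in which the jaws open and shut, and the axes are right-handed (so a half turn about z gives the same grasp; the last joint's range is limited). The gripper opens to 85 mm and grips with 20 to 120 N. Pads are 22 mm wide; open, the fingers measure 114 mm over their backs; the gripper's body (76 mm by 85 mm) begins 54 mm behind the grasp point. The pads swing forward as they close: fully open they stand 13 mm farther back than shut.
Start: joints at [-1.445, 0.048, 0.099, 1.622, 0, 1.443], TCP at [131.804, -508.178, 231.312] pointing down, gripper open.
Joint ranges: [-2.91, 2.91], [-0.99, 1.94], [-1.21, 1.42], [-2.12, 2.29], [-1.49, 1.47], [-3.14, 3.14]. Speed limits (rad/s): [2.79, 2.79, 3.14, 3.14, 3.14, 3.14].

### API

Orientations are given as [roll, pitch, yaw] about the fixed x, y, z axes, in that order (R = Rz(yaw) Ry(pitch) Rx(roll)).
In Python, from station import arm gives the robot as it stands.
- The arm moves only by the tool play_rows, never from a script. Its argument "commands" is a list of rows, each an object with "dp": the shift along the world's x, y, z in m, a list of three; "turn": the turn, a rotation vector about the world's x, y, z in degrees, a list of three; "fingers": the opening, from 0 (shut) to 1 (fully open). In form: [{"dp": [x, y, z], "turn": [wx, wy, wz], "fingers": fingers}, ...]. A call has 1 to 5 rows; each row shifts and turns the commanded pose from where the row before left it; what a row does not reach is not made up. A row lasts 1/8 s, in which the tool goes at most 62.5 mm and 10.7 degrees, less where a joint would pass 70% of its speed; a pose out of reach is approached as far as the arm can. A call with a gripper value outside its range is refused whole. The fingers move at their own pace and stop on an object; "squeeze" is the grip in N (left out, the last holds). Time passes only in rows, so rows that do not move let the fingers close. It gives the time, the measured TCP pose, the force and the opening at its end, in the units of the state.
- arm.get_state(): the state, without advancing time (a new reading comes with each control period).
- arm.camera(name): name is "scene" or "top" or "wrist"; returns (picture, depth): 480x640x3 uint8, red, green, blue; 480x640 float32, mm along the optical axis (not along the pixel's ray), 0 where there is no reading.
- arm.get_calibration(name): a dict with "vertical_fov" (degrees; the focal length in pixels is half the picture's height over the tangent of half this angle, whatever the lens; pixels are square), "cx", "cy" (the principal point, pixels), "R" (3x3) and "t" (3): a world point X has camera coordinates R X + t; the wrist camera has in their place "tool_from_camera" (4x4, takes a point from camera to tool coordinates, whose origin is the TCP and whose axes are the tool frame's). Camera axes: x right, y down, z forward; pixel columns grow to the right and rows downward; lengths in mm; the calibration is good to about 2 mm. The wrist camera is an equidistant fisheye: a pixel r from the principal point sees the ray r / f radians off the axis. A picture is of the moment at which its call begins: read the wrist's pose just before it. get_calibration takes no time and is no camera call.
- arm.job_done(): hands the job in, once; it reports no verdict.
The state is a dict: "clock": time; "q": joint angles; "qvel": joint speeds; "joint_efforts": joint torques, N m; "tool_pos": TCP position; "ee_rot": TCP orientation; "force": force on the tool from outside, world axes, zero at the start; "ft_torque": the same for the moment, N m; "finger_gap": finger opening in mm.
Only numpy, scipy, OpenCV 4.12 (cv2) and the standard library are available. Lean on these libraries where they do the work, as an engineer would, in place of code of your own. Each camera call takes 0.05 s, during which the arm holds its last target.

### The job

The low drip deck in the middle of the bench is missing its lowest steel strip: take the wide strip (as wide as the deck's other plates, not the shorter spare), and slide its plain edge flat under the hinged lapped plate, without lifting that plate, until it is home against the stop bar beneath and square with the plates above. Then press the strip down flat on the board against the sprung seal bar, and finish while still holding it pressed flat with your fingers, so that a colleague can put in the screws. Leave the spare strip and everything else on the bench where they are.

Things in the scene. Friction and masses are not known exactly. Their poses are not given: they have to be found in the camera images.
- strip: The wide drip strip: bare steel plate 80 mm (x) by 120 mm (y), 4 mm thick, about 160 g, flat on the bench left or right of the deck, rib up. Origin: centre of its underside, z up. Upright rib to grip: 12 mm thick in x, 60 mm long in y, centred at x = -25 mm, y = 0, its top 36 mm above the underside. The plain edge to tuck is the +x edge (x = +40 mm).
- strip_edge (a point): Middle of the strip's plain (+x) edge, on the underside; strip axes.
- strip_tail (a point): Middle of the strip's rear (-x) edge, on the underside; strip axes.
- strip_rib (a point): Top centre of the strip's rib; strip axes.
- short_strip: The spare strip, not to be used: same shape and steel, but only 75 mm in y (rib 45 mm long); lies on the other side of the deck from the wide one. Origin: centre of its underside.
- board: The deck's fixed white board, top face sloping up 0.14 rad away from the robot; x uphill, y left, z square to the face. Origin: on the top face, where the centre of the strip's underside belongs when home, 34 mm above the bench. Face spans x = -90 to +150 mm, y = -75 to +75 mm. A gutter 18 mm high lies 97 to 139 mm before the origin.
- stop (a point): Stop bar fixed on the board under the lapped plate: middle of its lower face, on the board, at board x = +43 mm; 7 mm high, 120 mm wide. The strip is home with its plain edge against it or up to a few mm short.
- lap_edge (a point): Middle of the straight lower edge of the hinged lapped plate, on its underside: at board x = +15 mm, y = 0, 9 mm above the board, so the 4 mm strip passes under with 5 mm to spare.
- lap (a joint): Hinge of the steel lapped plate, rad: 0 = resting, grows as its lower edge is lifted; about 0.7 N there lifts it. Plate 120 mm wide, over board x = 15 to 85 mm, hinged at its upper end. From the straight lower edge a turned-up lip, 11 mm long, rises at about 43 degrees towards the robot, to board x = 7 mm, 17 mm above the board.
- seal (a joint): Sprung black rubber seal bar (12 mm by 70 mm) in the board, centred at board x = -25 mm, y = 0, i.e. below the rib when the strip is home; m pressed in: 0 = standing 5 mm proud of the board, 0.005 = flush. Needs about 2.4 N to start moving and 5.4 N at flush; the strip's own weight does not press it down.
- reagent_bottle: Bystander: clear bottle, 68 mm across, 150 mm high; origin at the underside. Not to be disturbed.
- beaker: Bystander: glass beaker, 64 mm across, 70 mm high; origin at the underside. Not to be disturbed.
- sample_jar: Bystander: small clear jar with blue lid, 44 mm across, 55 mm high; origin at the underside. Not to be disturbed.
- small_jar: Bystander: amber glass jar, 50 mm across, 60 mm high; origin at the underside. Not to be disturbed.
- tube_rack: Bystander: green divided rack 90 x 140 x 35 mm; origin at the underside. Not to be disturbed.
- tip_tray: Bystander: white open tray 90 x 120 x 45 mm; origin at the underside. Not to be disturbed.
- pipette: Bystander: pipette lying on the bench, about 220 mm long; origin at the underside. Not to be disturbed.
There are look-alikes about, which are no part of the job. Leave any black or yellow look-alike of the strip alone.

How it is judged (in metres and radians):
On the way:
1. the strip's plain edge is under the lapped plate, at least 10 mm past its lower edge (x of strip_edge in the frame of board between 0.025 and 0.05 m and z of strip_edge in the frame of board below 0.009 m and y of strip_edge in the frame of board between -0.03 and 0.03 m), for 0.2 s.
At the end, for the whole second after the job is handed in: While still pressed: plain edge within 7 mm of 40 mm up the board, centred within 8 mm, square within 0.06 rad, both edges within 3 mm of the board, seal bar in at least 4 of 5 mm, lapped plate below 0.03 rad, fingers bearing on the strip with over 3 N, strip still (x of strip_edge in the frame of board between 0.033 and 0.047 m and y of strip in the frame of board between -0.008 and 0.008 m and angle between the x axis of strip and the x axis of board, either way round below 0.06 rad and z of strip_edge in the frame of board between -0.003 and 0.003 m and z of strip_tail in the frame of board between -0.003 and 0.003 m and value of joint seal above 0.004 m and value of joint lap below 0.03 rad and contact force between the fingers and strip above 3 N and linear speed of strip below 0.02 m/s); the arm keeps its last pose, push and grip.
It fails at once if the lapped plate is lifted (more than 0.1 rad, 7 mm at its edge) (value of joint lap above 0.1 rad).
It fails at once if the spare strip is moved (more than 30 mm) (distance of short_strip from where it was at the start of the episode above 0.03 m).
It fails at once if a bystander is moved more than 30 mm or knocked over (distance of any of reagent_bottle, beaker, sample_jar, small_jar, tube_rack, tip_tray, pipette from where it was at the start of the episode above 0.03 m or angle between any of reagent_bottle, beaker, sample_jar, small_jar, tube_rack, tip_tray's own z axis and vertical above 0.5 rad).
It also fails if it takes over 43 s, if anything falls off the work surface, if the arm or the gripper's body presses on something with over 40 N, if the wrist force passes 120 N, or if a joint passes its speed limit or range.

## Working session

There is one attempt and no reset: what is moved stays moved. The work goes in short steps, Python scripts to look and compute and a tool call to move; the robot and the scene stay as the last step left them, time stands still between calls to the robot, and variables do not carry over. Pictures are saved under pics/ and viewed, and the job is handed in when it is done.

Besides the shell and the picture viewer there is one more tool, called after "Call:" in YAML: its name, and indented under it one key for each argument. play_rows: Moves the arm, as the interface text tells. Its arguments: {"type":"object","properties":{"commands":{"type":"array","items":{"type":"object","properties":{"dp":{"type":"array","items":{"type":"number"}},"turn":{"type":"array","items":{"type":"number"}},"fingers":{"type":"number"}}}},"squeeze":{"type":"number"}},"required":["commands"]}

```bash
ls; mkdir -p pics; python3 - <<'E'
from station import arm
import cv2,numpy as np
print(arm.get_state())
for n in ["scene","top"]:
    p,d=arm.camera(n); cv2.imwrite(f"pics/{n}0.png",p[:,:,::-1]); np.save(f"pics/{n}0.npy",d)
    print(n,arm.get_calibration(n))
print(arm.get_calibration("wrist"))
E
```

```text
pics
{'clock': 0.0, 'q': array([-1.44480765e+00,  4.87358867e-02,  9.75745147e-02,  1.62200221e+00,
        1.38970175e-05,  1.44299341e+00]), 'qvel': array([-7.33373764e-05, -1.44666136e-03,  5.77086507e-04,  1.32916431e-03,
        2.96601909e-05,  4.77333666e-04]), 'joint_efforts': array([ 1.57273371e-04, -3.38789964e+01,  3.20011532e+01,  2.05568271e-02,
       -3.08765684e-04,  1.24929208e-06]), 'tool_pos': array([ 131.72702491, -507.56630398,  230.11320758]), 'ee_rot': array([-3.14127715e+00,  2.34617345e-03, -1.31700439e+00]), 'force': array([-0.36587029, -0.05097162, -0.12104707]), 'ft_torque': array([-0.05343375, -0.00824439, -0.03371554]), 'finger_gap': 85.45265861314788}
scene {'vertical_fov': 55.033870019222476, 'cx': 329.8057636896387, 'cy': 232.40980779053893, 'R': array([[-0.31511533,  0.94888309,  0.01797837],
       [ 0.67847116,  0.23847909, -0.69484142],
       [-0.66361074, -0.20675738, -0.71893823]]), 't': array([ 192.06241033, -312.55510844, 1443.8278204 ])}
top {'vertical_fov': 43.05038240215592, 'cx': 313.47330425958774, 'cy': 236.04752424670133, 'R': array([[ 2.93422398e-02, -9.99569325e-01,  4.45471983e-04],
       [-9.95984179e-01, -2.92747050e-02, -8.46079611e-02],
       [ 8.45845635e-02,  2.03890404e-03, -9.96414218e-01]]), 't': array([ -21.54269192,  530.95596391, 1415.0002082 ])}
{'vertical_fov': 65.70646984690485, 'cx': 322.4390583431962, 'cy': 236.90845049484233, 'tool_from_camera': array([[ 9.99999172e-01,  1.13035241e-03, -6.14941617e-04,
        -1.88758812e-01],
       [-8.92941027e-04,  9.53658421e-01,  3.00890044e-01,
        -7.55169495e+01],
       [ 9.26556039e-04, -3.00889246e-01,  9.53658641e-01,
        -1.42459677e+02],
       [ 0.00000000e+00,  0.00000000e+00,  0.00000000e+00,
         1.00000000e+00]])}
```

View pics/scene0.png

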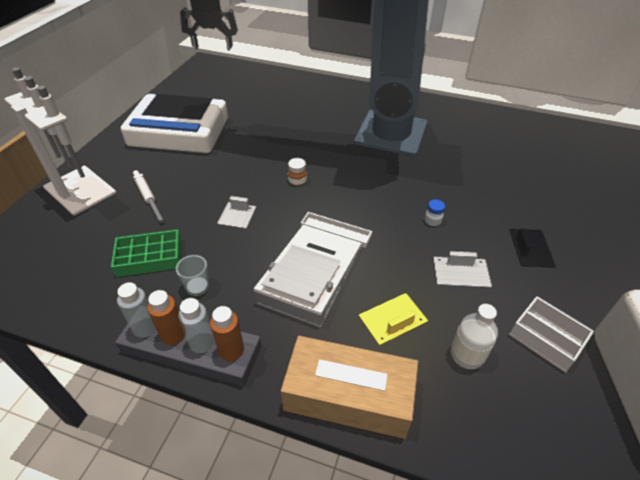

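View pics/top0.png

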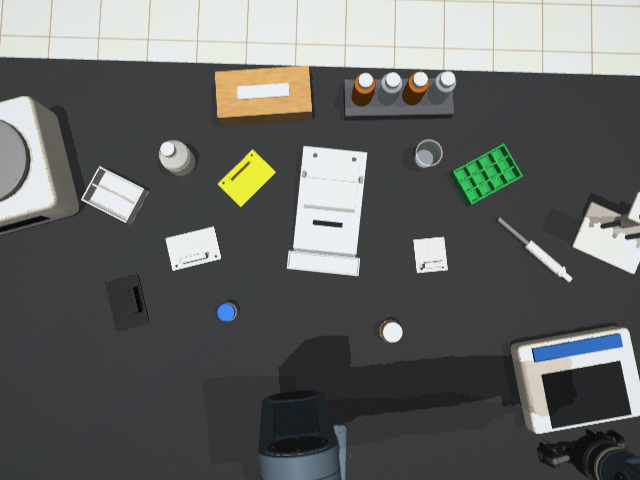

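Candidates for the wide strip in the top picture are: white (193,249), about 52 px long; white (431,254), about 32 px, which is the spare; yellow (247,178); and black (127,302). At roughly 0.46 px/mm, 120 mm comes to about 55 px, so (193,249) is the one. I'll check it in a close crop.

```bash
python3 - <<'E'
import cv2,numpy as np
p=cv2.imread("pics/top0.png")
cv2.imwrite("pics/c1.png",cv2.resize(p[215:285,150:240],None,fx=8,fy=8,interpolation=cv2.INTER_CUBIC))
cv2.imwrite("pics/c2.png",cv2.resize(p[135:285,275:380],None,fx=4,fy=4,interpolation=cv2.INTER_CUBIC))
E
```

```text
(no output)
```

View pics/c1.png

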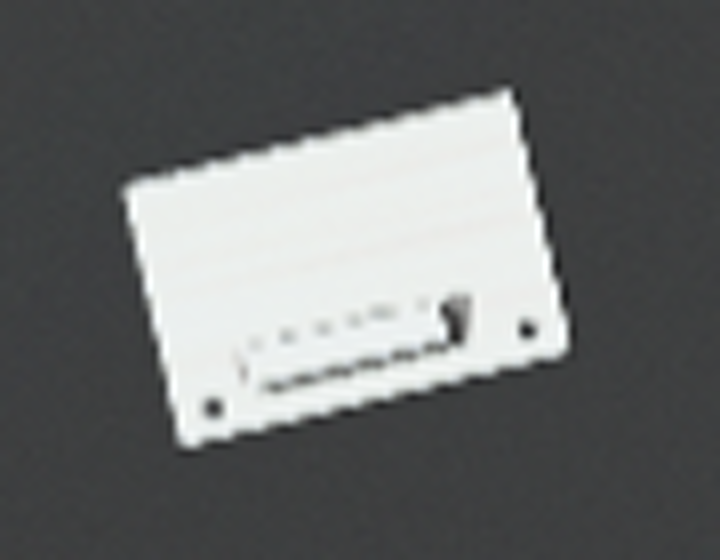

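View pics/c2.png

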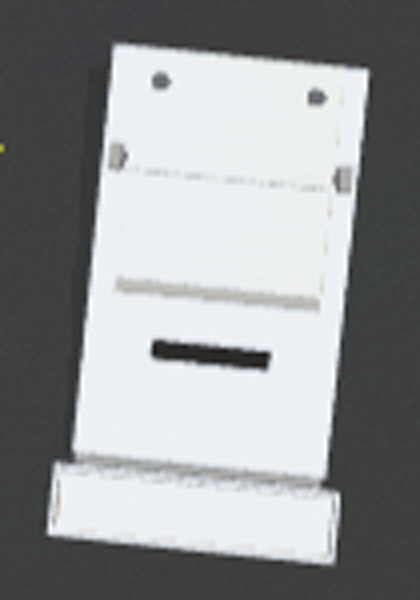

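```bash
cat > h.py <<'E'
import numpy as np
from station import arm
from scipy.optimize import least_squares
from scipy.spatial.transform import Rotation as Ro
def cal(n):
    c=arm.get_calibration(n); c['f']=240/np.tan(np.radians(c['vertical_fov'])/2); return c
def proj(c,X):
    Y=np.asarray(X)@c['R'].T+c['t']; return np.c_[c['f']*Y[:,0]/Y[:,2]+c['cx'],c['f']*Y[:,1]/Y[:,2]+c['cy']]
def unc(p,s,ox,oy): return (np.array(p,float)+.5)/s-.5+np.array([ox,oy])
def bpose(o,yaw,pitch=-0.14):
    return Ro.from_euler('ZY',[yaw,pitch]).as_matrix(),np.array(o)
def fit(c,M,px,z0,pitch,x0):
    def r(v):
        R,o=bpose([v[0],v[1],z0],v[2],pitch); return (proj(c,np.array(M)@R.T+o)-px).ravel()
    s=least_squares(r,x0); return s.x,np.abs(s.fun).max(),s.fun.reshape(-1,2)
E
python3 - <<'E'
from h import *
c=cal('top'); d=np.load('pics/top0.npy')
ps=unc([[127,187],[512,92],[568,353],[185,445]],8,150,215)
print(fit(c,[[40,60,4],[40,-60,4],[-40,-60,4],[-40,60,4]],ps,0,0,[380,240,0.2]))
pb=unc([[112,43],[369,70],[152,340],[271,352],[269,369],[151,357]],4,275,135)
print(fit(c,[[150,75,0],[150,-75,0],[-19,35,5],[-19,-35,5],[-31,-35,5],[-31,35,5]],pb,34,-.14,[400,0,0]))
pl=unc([[116,277],[321,297],[116,291],[319,310]],4,275,135)
print(fit(c,[[15,60,11],[15,-60,11],[7,60,17],[7,-60,17]],pl,34,-.14,[400,0,0]))
def dep(u,v):
    Z=d[v,u]; X=np.array([(u-c['cx'])/c['f']*Z,(v-c['cy'])/c['f']*Z,Z]); return c['R'].T@(X-c['t'])
for u,v in [(193,240),(180,238),(328,240),(330,160),(320,200),(325,262),(226,311),(250,280)]: print(u,v,dep(u,v).round(1))
E
```

```text
(array([4.95420491e+02, 2.80710163e+02, 2.66723862e-01]), np.float64(0.7333745747284297), array([[-0.50328607, -0.09820424],
       [ 0.29749269,  0.04093884],
       [ 0.73337457, -0.14724758],
       [-0.52674195,  0.19643143]]))
(array([ 5.86678059e+02, -3.92501050e+01, -7.14962140e-02]), np.float64(0.4364193838434858), array([[ 0.2701366 ,  0.16889111],
       [-0.11531957, -0.21588798],
       [ 0.05290392, -0.40248656],
       [ 0.01130878, -0.41270998],
       [-0.01258851,  0.42681295],
       [-0.20689129,  0.43641938]]))
(array([ 5.86571126e+02, -3.98761497e+01, -6.65579959e-02]), np.float64(0.3683015241048224), array([[ 0.03028624,  0.0162567 ],
       [ 0.01786229, -0.09068207],
       [-0.36830152, -0.04644097],
       [ 0.32013446,  0.11806299]]))
193 240 [515.  281.9   3.5]
180 238 [519.  313.4   2.6]
328 240 [523.1 -40.5  20.8]
330 160 [704.9 -39.   68.5]
320 200 [613.9 -18.7  48.3]
325 262 [471.8 -35.3   1. ]
226 311 [350.8 189.1  52. ]
250 280 [423.7 142.4  -1.1]
```

The top picture shows the wide strip at (193,249), long enough in the crop to be the 120 mm one, with its rib on the robot side. The board origin fits at about (587,-39.5), yaw -0.07, and two independent fits agree. Depth confirms the heights. Moving over to the strip now.

Call:
play_rows:
  commands:
    - {"dp":[0.0226,0.0521,-0.003],"turn":[0,0,6.05],"fingers":0.5}
    - {"dp":[0.0226,0.0521,-0.003],"turn":[0,0,6.05],"fingers":0.5}
    - {"dp":[0.0226,0.0521,-0.003],"turn":[0,0,6.05],"fingers":0.5}
    - {"dp":[0.0226,0.0521,-0.003],"turn":[0,0,6.05],"fingers":0.5}
    - {"dp":[0.0226,0.0521,-0.003],"turn":[0,0,6.05],"fingers":0.5}
  squeeze: 60

```text
clock: 0.72
tool_pos: [245.1, -245.9, 215.7]
ee_rot: [-3.141, 0.0, -0.787]
force: [1.0, 0.3, 1.0]
finger_gap: 42.8
```

Call:
play_rows:
  commands:
    - {"dp":[0.0226,0.0521,-0.003],"turn":[0,0,6.05],"fingers":0.5}
    - {"dp":[0.0226,0.0521,-0.003],"turn":[0,0,6.05],"fingers":0.5}
    - {"dp":[0.0226,0.0521,-0.003],"turn":[0,0,6.05],"fingers":0.5}
    - {"dp":[0.0226,0.0521,-0.003],"turn":[0,0,6.05],"fingers":0.5}
    - {"dp":[0.0226,0.0521,-0.003],"turn":[0,0,6.05],"fingers":0.5}

```text
clock: 1.35
tool_pos: [358.1, 14.7, 201.0]
ee_rot: [3.141, -0.001, -0.257]
force: [1.1, -0.8, 1.0]
finger_gap: 42.3
```

Call:
play_rows:
  commands:
    - {"dp":[0.0226,0.0521,-0.003],"turn":[0,0,6.05],"fingers":0.5}
    - {"dp":[0.0226,0.0521,-0.003],"turn":[0,0,6.05],"fingers":0.5}
    - {"dp":[0.0226,0.0521,-0.003],"turn":[0,0,6.05],"fingers":0.5}
    - {"dp":[0.0226,0.0521,-0.003],"turn":[0,0,6.05],"fingers":0.5}
    - {"dp":[0.0226,0.0521,-0.003],"turn":[0,0,6.05],"fingers":0.5}

```text
clock: 1.98
tool_pos: [471.0, 275.1, 185.6]
ee_rot: [3.141, 0.001, 0.271]
force: [0.3, -0.9, -0.1]
finger_gap: 43.1
```

Call:
play_rows:
  commands:
    - {"dp":[0,0,-0.03],"turn":[0,0,0],"fingers":0.5}
    - {"dp":[0,0,0],"turn":[0,0,0],"fingers":0.5}

```text
clock: 2.22
tool_pos: [468.4, 272.9, 152.4]
ee_rot: [3.14, 0.008, 0.268]
force: [-0.3, -0.9, 0.2]
finger_gap: 42.6
```

```bash
cat >> h.py <<'E'
def wray(c,T,px):
    px=np.atleast_2d(px); d=px-np.array([c['cx'],c['cy']]); r=np.hypot(*d.T); th=r/c['f']
    v=np.c_[np.sin(th)[:,None]*d/np.maximum(r,1e-9)[:,None],np.cos(th)]
    C=T@c['tool_from_camera']; return C[:3,3],v@C[:3,:3].T
def toolT(s):
    T=np.eye(4); T[:3,:3]=Ro.from_euler('xyz',s['ee_rot']).as_matrix(); T[:3,3]=s['tool_pos']; return T
def wproj(c,T,X):
    C=T@c['tool_from_camera']; Y=(np.atleast_2d(X)-C[:3,3])@C[:3,:3]
    r=np.hypot(Y[:,0],Y[:,1]); th=np.arctan2(r,Y[:,2])
    return np.c_[c['cx']+c['f']*th*Y[:,0]/r,c['cy']+c['f']*th*Y[:,1]/r]
E
python3 - <<'E'
from h import *
import cv2
s=arm.get_state(); p,d=arm.camera('wrist'); np.save('pics/w1.npy',d)
print(s['tool_pos'],s['ee_rot'],arm.get_state()['tool_pos'])
c=cal('wrist')
p=p[:,:,::-1].copy(); cv2.imwrite('pics/w1raw.png',p)
R=Ro.from_euler('z',.267).as_matrix(); o=np.array([495.4,280.7,0])
M=[[40,60,4],[40,-60,4],[-40,-60,4],[-40,60,4],[-19,30,36],[-19,-30,36],[-31,-30,36],[-31,30,36]]
q=wproj(c,toolT(s),np.array(M)@R.T+o); print(q.round(1))
for u,v in q: cv2.circle(p,(int(round(u)),int(round(v))),2,(0,0,255),-1)
cv2.imwrite('pics/w1.png',p)
E
```

```text
[468.37751765 272.89349382 152.42298025] [3.14031716 0.00808991 0.26801589] [469.3394971  272.81352791 154.53256783]
[[412.1 146.8]
 [403.1 286.4]
 [311.5 286.7]
 [310.6 144.8]
 [338.7 190. ]
 [337.5 268.9]
 [321.6 268.8]
 [321.7 189.9]]
```

View pics/w1.png

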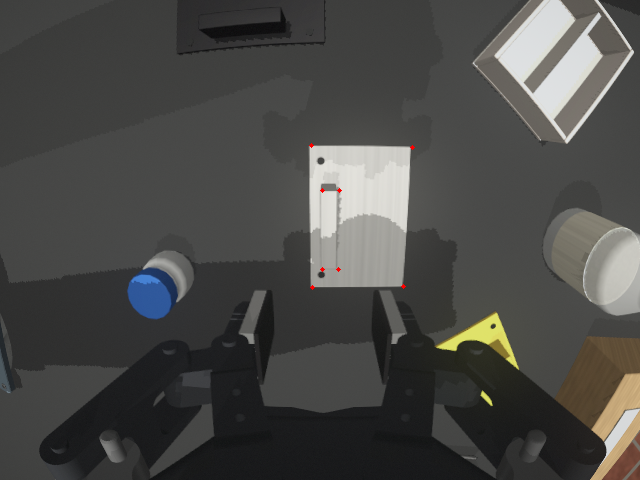

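The wrist picture agrees with the model to about 1 px: plate corners (311,146) to (412,147), rib at about (330,230). I'll descend most of the way and check the centring again.

Call:
play_rows:
  commands:
    - {"dp":[0.001,0.0,-0.05],"turn":[0,0,0],"fingers":0.5}
    - {"dp":[0,0,-0.045],"turn":[0,0,0],"fingers":0.5}
    - {"dp":[0,0,0],"turn":[0,0,0],"fingers":0.5}
    - {"dp":[0,0,0],"turn":[0,0,0],"fingers":0.5}

```text
clock: 2.78
tool_pos: [473.2, 273.4, 64.1]
ee_rot: [-3.141, -0.004, 0.266]
force: [0.9, 0.5, 1.2]
finger_gap: 42.7
```

```bash
python3 - <<'E'
from h import *
import cv2
s=arm.get_state(); p,d=arm.camera('wrist')
s2=arm.get_state()
print(s['tool_pos'],s['ee_rot'],s2['tool_pos'],s2['ee_rot'])
c=cal('wrist')
p=p[:,:,::-1].copy(); cv2.imwrite('pics/w2raw.png',p)
R=Ro.from_euler('z',.267).as_matrix(); o=np.array([495.4,280.7,0])
M=[[40,60,4],[40,-60,4],[-40,-60,4],[-40,60,4],[-19,30,36],[-19,-30,36],[-31,-30,36],[-31,30,36]]
q=wproj(c,toolT(s),np.array(M)@R.T+o); print(q.round(1))
for u,v in q: cv2.circle(p,(int(round(u)),int(round(v))),2,(0,0,255),-1)
cv2.imwrite('pics/w2.png',p)
E
```

```text
[473.22038361 273.44939992  64.06455283] [-3.141103   -0.00360913  0.26609146] [473.94552096 273.86884451  64.81701874] [-3.14085075 -0.00546597  0.26626684]
[[437.4 155.7]
 [419.7 340.9]
 [298.4 343.4]
 [293.8 153.2]
 [334.1 221.6]
 [332.8 330.4]
 [310.4 330.4]
 [308.9 221.6]]
```

View pics/w2.png

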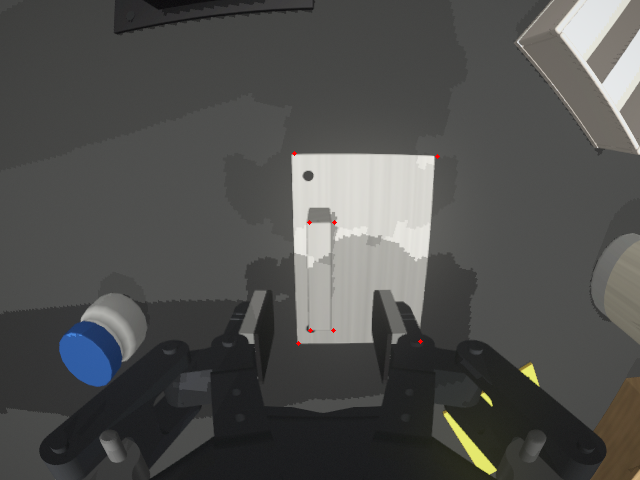

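Call:
play_rows:
  commands:
    - {"dp":[-0.0005,0.0,-0.025],"turn":[0,0,0],"fingers":0.5}
    - {"dp":[0,0,-0.02],"turn":[0,0,0],"fingers":0.5}
    - {"dp":[0,0,-0.008],"turn":[0,0,0],"fingers":0.5}
    - {"dp":[0,0,0],"turn":[0,0,0],"fingers":0.5}
    - {"dp":[0,0,0],"turn":[0,0,0],"fingers":0.5}

```text
clock: 3.45
tool_pos: [472.6, 273.8, 10.0]
ee_rot: [-3.141, -0.003, 0.267]
force: [-0.1, -0.1, 0.7]
finger_gap: 42.5
```

Call:
play_rows:
  commands:
    - {"dp":[0,0,0],"turn":[0,0,0],"fingers":0.5}
    - {"dp":[0,0,0],"turn":[0,0,0],"fingers":0.5}

```text
clock: 3.7
tool_pos: [471.7, 273.5, 8.9]
ee_rot: [-3.141, -0.001, 0.267]
force: [0.5, 0.6, -0.2]
finger_gap: 42.9
```

Call:
play_rows:
  commands:
    - {"dp":[0,0,0],"turn":[0,0,0],"fingers":0.2}
    - {"dp":[0,0,0],"turn":[0,0,0],"fingers":0.0}
    - {"dp":[0,0,0],"turn":[0,0,0],"fingers":0.0}
    - {"dp":[0,0,0],"turn":[0,0,0],"fingers":0.0}
    - {"dp":[0,0,0],"turn":[0,0,0],"fingers":0.0}

```text
clock: 4.32
tool_pos: [471.5, 273.4, 8.5]
ee_rot: [-3.142, -0.0, 0.267]
force: [1.1, 0.4, 1.0]
finger_gap: 11.0
```

Call:
play_rows:
  commands:
    - {"dp":[0,0,0.02],"turn":[0,0,0],"fingers":0.0}
    - {"dp":[0,0,0.03],"turn":[0,0,0],"fingers":0.0}
    - {"dp":[0,0,0.03],"turn":[0,0,0],"fingers":0.0}
    - {"dp":[0,0,0.02],"turn":[0,0,0],"fingers":0.0}
    - {"dp":[0,0,0],"turn":[0,0,0],"fingers":0.0}

```text
clock: 4.95
tool_pos: [472.4, 273.8, 109.8]
ee_rot: [-3.141, -0.003, 0.267]
force: [0.0, 0.9, -1.3]
finger_gap: 11.0
```

```bash
python3 - <<'E'
from h import *
import cv2
s=arm.get_state(); p,d=arm.camera('wrist')
s2=arm.get_state()
print(s['tool_pos'],s['ee_rot'],s2['tool_pos'],s2['ee_rot'],s2['force'])
cv2.imwrite('pics/w3.png',p[:,:,::-1])
E
```

```text
[472.3560316  273.79102434 109.77736546] [-3.14114033e+00 -3.09038806e-03  2.66883217e-01] [471.40184825 273.3672468  108.16091437] [-3.14156202e+00 -2.87474926e-04  2.66903173e-01] [-0.86387458  0.40839209 -1.93242887]
```

View pics/w3.png

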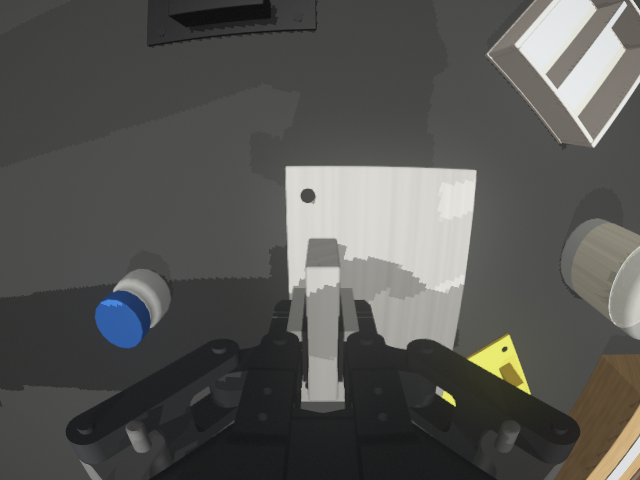

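```bash
python3 - <<'E'
import cv2
p=cv2.imread('pics/w3.png')
cv2.imwrite('pics/w3c.png',cv2.resize(p[155:305,270:490],None,fx=3.6,fy=3.6,interpolation=cv2.INTER_CUBIC))
E
```

```text
(no output)
```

View pics/w3c.png

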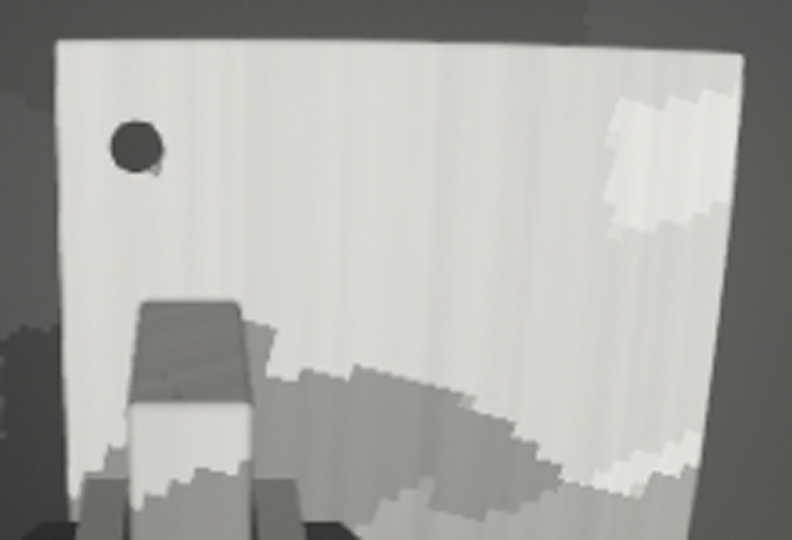

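```bash
python3 - <<'E'
from h import *
c=cal('wrist')
px=unc([[55,40],[744,54],[140,300],[240,301],[130,404],[252,404]],3.6,270,155)
M=np.array([[-40,60,4],[40,60,4],[-31,30,4],[-19,30,4],[-31,30,36],[-19,30,36]])
def S(v): return Ro.from_euler('x',np.pi).as_matrix()@Ro.from_rotvec(v[3:6]).as_matrix()
def r(v):
    return (wproj(c,np.eye(4),M@S(v).T+v[:3])-px).ravel()
def r4(v): return r(np.r_[v[:3],0,0,v[3]])
s=least_squares(r,[25,0,8.5,0,0,0]); print(s.x.round(4),s.fun.reshape(-1,2).round(2))
s=least_squares(r4,[25,0,8.5,0]); print(s.x.round(4),s.fun.reshape(-1,2).round(2))
E
```

```text
[ 2.37026e+01 -2.99700e-01  9.63680e+00  3.80000e-03  2.30000e-03
  1.90000e-03] [[-0.09  0.51]
 [-0.03  0.21]
 [-0.41 -0.17]
 [ 0.54 -0.5 ]
 [-0.89  0.01]
 [ 0.88 -0.05]]
[ 2.37733e+01 -2.73200e-01  9.38620e+00  2.90000e-03] [[-0.06  0.61]
 [ 0.09  0.18]
 [-0.34 -0.03]
 [ 0.62 -0.36]
 [-1.03 -0.13]
 [ 0.78 -0.2 ]]
```

```bash
cat >> h.py <<'E'
O=np.array([586.7,-39.5,34.]); YB=-0.070
def tcp(e,z,t,y=0,dyaw=0,gz=8.7):
    Rb,_=bpose(O,YB); Rs=Rb@Ro.from_euler('ZY',[dyaw,t]).as_matrix()
    E=O+Rb@np.array([e,y,z]); o=E-Rs@np.array([40,0,0])
    Rt=Rs@Ro.from_euler('x',np.pi).as_matrix()
    return o-Rt@np.array([25,0,gz]),Rt
E
python3 - <<'E'
from h import *
print(arm.get_state()['tool_pos'])
P=np.array([471.3,273.35,108.3]); R=Ro.from_euler('xyz',[np.pi,0,.2669]).as_matrix()
for w in [(5,60,.14),(5,60,.25),(5,6,.25),(5,0,.25),(15,1,.25),(15,1,.14),(27,1,.13),(35,.5,.11),(40,.5,.1),(40,0,0),(40,-1,0)]:
    p,Rt=tcp(*w); rv=Ro.from_matrix(Rt@R.T).as_rotvec(degrees=True)
    print(w,p.round(1),'d',(p-P).round(2),'rv',rv.round(2)); P,R=p,Rt
E
```

```text
[471.40184825 273.3672468  108.16091437]
(5, 60, 0.14) [518.4 -34.7 102.8] d [  47.15 -308.06   -5.49] rv [  0.   -0.  -19.3]
(5, 60, 0.25) [519.8 -34.8 109.9] d [ 1.34 -0.09  7.08] rv [ 0.44  6.29 -0.  ]
(5, 6, 0.25) [527.3 -35.3  56.4] d [  7.52  -0.53 -53.47] rv [0. 0. 0.]
(5, 0, 0.25) [528.1 -35.4  50.5] d [ 0.84 -0.06 -5.94] rv [0. 0. 0.]
(15, 1, 0.25) [537.9 -36.1  52.9] d [ 9.74 -0.68  2.39] rv [0. 0. 0.]
(15, 1, 0.14) [536.5 -36.   45.8] d [-1.34  0.09 -7.08] rv [-0.44 -6.29  0.  ]
(27, 1, 0.13) [548.3 -36.8  46.8] d [11.77 -0.83  1.02] rv [-0.04 -0.57  0.  ]
(35, 0.5, 0.11) [556.1 -37.4  46.1] d [ 7.82 -0.55 -0.68] rv [-0.08 -1.14 -0.  ]
(40, 0.5, 0.1) [561.  -37.7  46.2] d [ 4.87 -0.34  0.05] rv [-0.04 -0.57 -0.  ]
(40, 0, 0) [560.8 -37.7  39.1] d [-0.21  0.01 -7.04] rv [-0.4  -5.72  0.  ]
(40, -1, 0) [560.9 -37.7  38.1] d [ 0.14 -0.01 -0.99] rv [0. 0. 0.]
```

Call:
play_rows:
  commands:
    - {"dp":[0.006,-0.038,0.002],"turn":[0,0,-3.86],"fingers":0.0}
    - {"dp":[0.006,-0.038,0],"turn":[0,0,-3.86],"fingers":0.0}
    - {"dp":[0.006,-0.038,0],"turn":[0,0,-3.86],"fingers":0.0}
    - {"dp":[0.006,-0.038,0],"turn":[0,0,-3.86],"fingers":0.0}
    - {"dp":[0.006,-0.038,0],"turn":[0,0,-3.86],"fingers":0.0}

```text
clock: 5.62
tool_pos: [499.9, 82.1, 107.9]
ee_rot: [3.141, 0.004, -0.072]
force: [0.2, -0.5, -1.4]
finger_gap: 11.1
```

Call:
play_rows:
  commands:
    - {"dp":[0.006,-0.038,0],"turn":[0.15,2.1,0],"fingers":0.0}
    - {"dp":[0.006,-0.038,0],"turn":[0.15,2.1,0],"fingers":0.0}
    - {"dp":[0.0063,-0.042,0],"turn":[0.15,2.1,0],"fingers":0.0}
    - {"dp":[0,0,0],"turn":[0,0,0],"fingers":0.0}
    - {"dp":[0,0,0],"turn":[0,0,0],"fingers":0.0}

```text
clock: 6.25
tool_pos: [518.4, -34.3, 108.5]
ee_rot: [-3.14, 0.114, -0.07]
force: [-0.1, 0.4, -2.1]
finger_gap: 10.7
```

Call:
play_rows:
  commands:
    - {"dp":[0,0,0],"turn":[0,0,0],"fingers":0.0}
    - {"dp":[0,0,0],"turn":[0,0,0],"fingers":0.0}

```text
clock: 6.5
tool_pos: [519.3, -33.7, 110.2]
ee_rot: [-3.141, 0.11, -0.068]
force: [-0.5, 0.3, -0.3]
finger_gap: 11.2
```

```bash
python3 - <<'E'
from h import *
import cv2
s=arm.get_state(); p,d=arm.camera('wrist'); pt,_=arm.camera('top')
s2=arm.get_state()
print(s['tool_pos'],s['ee_rot'],s2['tool_pos'],s2['ee_rot'],s2['force'])
print(Ro.from_matrix(tcp(5,60,.25)[1]).as_euler('xyz'))
cv2.imwrite('pics/w4.png',p[:,:,::-1])
cv2.imwrite('pics/t4.png',cv2.resize(pt[125:285,265:390,::-1],None,fx=3.7,fy=3.7,interpolation=cv2.INTER_CUBIC))
E
```

```text
[519.25365019 -33.66604009 110.24657041] [-3.14128947  0.11038185 -0.06837515] [519.51291969 -33.96224873 110.47874437] [-3.14144948  0.10987481 -0.06875819] [ 0.46164547  0.67912053 -1.75615664]
[ 3.14159265  0.11       -0.07      ]
```

View pics/w4.png

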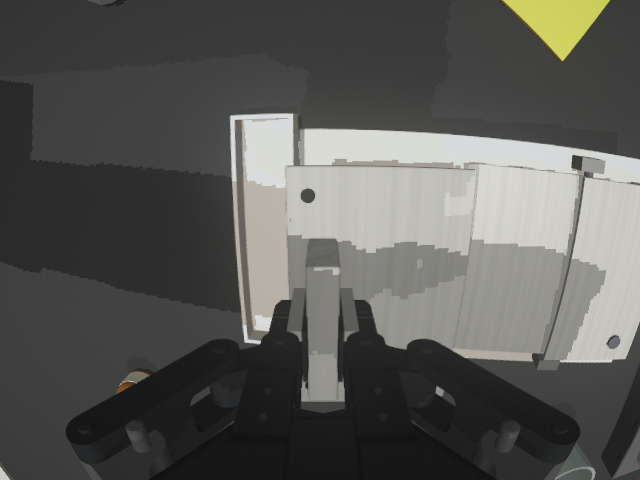

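View pics/t4.png

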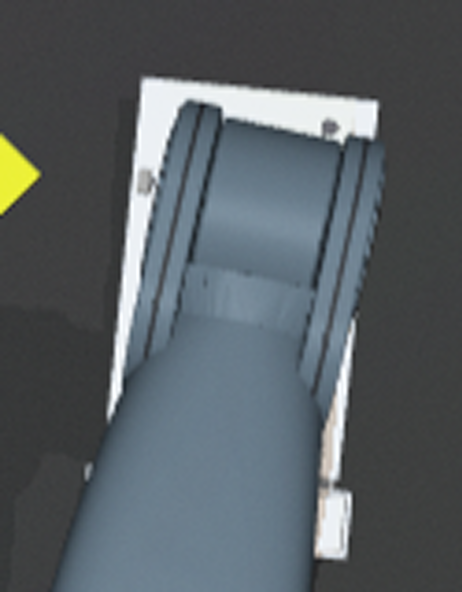

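Call:
play_rows:
  commands:
    - {"dp":[0.004,-0.0005,-0.018],"turn":[0,0,0],"fingers":0.0}
    - {"dp":[0.002,0,-0.018],"turn":[0,0,0],"fingers":0.0}
    - {"dp":[0.001,0,-0.009],"turn":[0,0,0],"fingers":0.0}
    - {"dp":[0,0,0],"turn":[0,0,0],"fingers":0.0}
    - {"dp":[0,0,0],"turn":[0,0,0],"fingers":0.0}

```text
clock: 7.22
tool_pos: [526.8, -35.3, 65.5]
ee_rot: [-3.141, 0.11, -0.07]
force: [-0.7, 0.5, -1.8]
finger_gap: 10.8
```

Call:
play_rows:
  commands:
    - {"dp":[0,0,0],"turn":[0,0,0],"fingers":0.0}
    - {"dp":[0,0,0],"turn":[0,0,0],"fingers":0.0}

```text
clock: 7.48
tool_pos: [527.0, -35.3, 66.0]
ee_rot: [3.142, 0.109, -0.07]
force: [-0.4, 0.3, -1.2]
finger_gap: 11.0
```

```bash
cat > look.py <<'E'
from h import *
import cv2,sys
n=sys.argv[1]
s=arm.get_state(); p,d=arm.camera('wrist'); s2=arm.get_state()
print(s['tool_pos'],s['ee_rot'],s2['tool_pos'],s2['ee_rot'],s2['force'])
c=cal('wrist'); s2['tool_pos']=(s['tool_pos']+s2['tool_pos'])/2
p=p[:,:,::-1].copy(); cv2.imwrite(f'pics/{n}raw.png',p)
Rb,_=bpose(O,YB)
M=np.array([[15,60,9],[7,60,17],[85,60,9],[15,-60,9],[-90,75,0],[150,75,0],[-31,35,5],[-19,35,5],[7,-60,17]])
q=wproj(c,toolT(s2),M@Rb.T+O); print(q.round(1).tolist())
k=1.8
P=cv2.resize(p[100:420,220:640],None,fx=k,fy=k,interpolation=cv2.INTER_CUBIC)
for u,v in q: cv2.circle(P,(int((u+.5-220)*k),int((v+.5-100)*k)),3,(0,0,255),1)
cv2.imwrite(f'pics/{n}.png',P)
E
python3 look.py w5
```

```text
[527.01987779 -35.29641536  65.98418858] [ 3.14153478  0.10905271 -0.07001552] [526.97573433 -35.26040688  65.8730231 ] [-3.14155363  0.10919107 -0.06999693] [-0.30767454 -0.13120552 -0.85002229]
[[493.3, 168.8], [479.2, 169.4], [623.2, 184.3], [458.1, 385.5], [277.3, 127.4], [703.1, 169.1], [391.8, 213.2], [416.8, 214.9], [444.7, 393.6]]
```

View pics/w5.png

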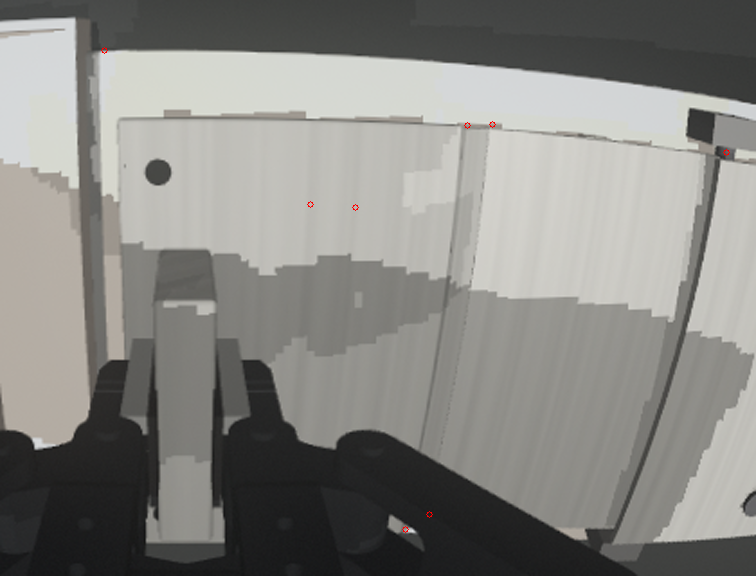

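Call:
play_rows:
  commands:
    - {"dp":[0.001,0,-0.006],"turn":[0,0,0],"fingers":0.0}
    - {"dp":[0.0005,0,-0.004],"turn":[0,0,0],"fingers":0.0}
    - {"dp":[0,0,0],"turn":[0,0,0],"fingers":0.0}
    - {"dp":[0,0,0],"turn":[0,0,0],"fingers":0.0}

```text
clock: 8.02
tool_pos: [528.2, -35.2, 55.2]
ee_rot: [-3.141, 0.11, -0.07]
force: [0.9, -0.0, -1.2]
finger_gap: 11.1
```

Call:
play_rows:
  commands:
    - {"dp":[0,0,-0.0015],"turn":[0,0,0],"fingers":0.0}
    - {"dp":[0,0,0],"turn":[0,0,0],"fingers":0.0}

```text
clock: 8.28
tool_pos: [528.1, -35.2, 53.8]
ee_rot: [-3.141, 0.11, -0.07]
force: [-0.4, 0.0, -1.6]
finger_gap: 11.2
```

Call:
play_rows:
  commands:
    - {"dp":[0,0,-0.0015],"turn":[0,0,0],"fingers":0.0}
    - {"dp":[0,0,0],"turn":[0,0,0],"fingers":0.0}

```text
clock: 8.52
tool_pos: [528.0, -35.2, 52.2]
ee_rot: [-3.141, 0.11, -0.07]
force: [-0.9, 0.0, -1.4]
finger_gap: 11.0
```

Call:
play_rows:
  commands:
    - {"dp":[0,0,-0.001],"turn":[0,0,0],"fingers":0.0}
    - {"dp":[0,0,0],"turn":[0,0,0],"fingers":0.0}

```text
clock: 8.78
tool_pos: [528.0, -35.2, 51.2]
ee_rot: [-3.141, 0.11, -0.07]
force: [-0.2, 0.3, -1.9]
finger_gap: 10.7
```

Expected contact is at about z = 50.5, so I'll continue in small steps.

Call:
play_rows:
  commands:
    - {"dp":[0,0,-0.001],"turn":[0,0,0],"fingers":0.0}
    - {"dp":[0,0,0],"turn":[0,0,0],"fingers":0.0}

```text
clock: 9.02
tool_pos: [528.1, -35.2, 50.3]
ee_rot: [-3.141, 0.11, -0.07]
force: [0.4, -0.4, -0.4]
finger_gap: 10.8
```

Call:
play_rows:
  commands:
    - {"dp":[0,0,-0.001],"turn":[0,0,0],"fingers":0.0}
    - {"dp":[0,0,0],"turn":[0,0,0],"fingers":0.0}

```text
clock: 9.28
tool_pos: [528.1, -35.2, 50.0]
ee_rot: [-3.142, 0.11, -0.07]
force: [-1.2, 0.5, 3.2]
finger_gap: 10.9
```

Call:
play_rows:
  commands:
    - {"dp":[0,0,-0.001],"turn":[0,0,0],"fingers":0.0}
    - {"dp":[0,0,0],"turn":[0,0,0],"fingers":0.0}

```text
clock: 9.52
tool_pos: [528.0, -35.2, 49.8]
ee_rot: [3.142, 0.11, -0.07]
force: [-3.8, 0.7, 7.0]
finger_gap: 11.1
```

Contact is at TCP z ≈ 50.1 against a predicted 50.5, so the model is good. Backing off about 1 mm above the board, then entering.

Call:
play_rows:
  commands:
    - {"dp":[0,0,0.0032],"turn":[0,0,0],"fingers":0.0}
    - {"dp":[0.005,-0.0008,0.0005],"turn":[0,0,0],"fingers":0.0}
    - {"dp":[0.0048,-0.0007,0.0005],"turn":[0,0,0],"fingers":0.0}
    - {"dp":[-0.0007,0,-0.0035],"turn":[-0.22,-3.15,0],"fingers":0.0}
    - {"dp":[-0.0007,0,-0.0035],"turn":[-0.22,-3.14,0],"fingers":0.0}

```text
clock: 10.15
tool_pos: [537.0, -36.8, 44.9]
ee_rot: [-3.141, -0.001, -0.07]
force: [-0.1, -0.2, -2.0]
finger_gap: 10.8
```

Call:
play_rows:
  commands:
    - {"dp":[0,0,0],"turn":[0,0,0],"fingers":0.0}
    - {"dp":[0,0,0],"turn":[0,0,0],"fingers":0.0}

```text
clock: 10.4
tool_pos: [536.8, -36.8, 45.5]
ee_rot: [-3.141, 0.001, -0.07]
force: [0.7, 0.7, -1.6]
finger_gap: 11.3
```

```bash
python3 look.py w6
```

```text
[536.78974237 -36.75669293  45.53551337] [-3.14141694e+00  6.60510754e-04 -7.00395892e-02] [536.98248487 -36.79301155  45.57682864] [-3.14144397e+00  4.47021416e-04 -7.00286635e-02] [-0.45438461 -0.33042024 -1.27091986]
[[480.9, 169.3], [467.1, 170.5], [615.9, 183.0], [444.5, 400.4], [238.3, 127.5], [691.9, 165.1], [368.8, 220.6], [396.6, 221.8], [431.3, 410.4]]
```

View pics/w6.png

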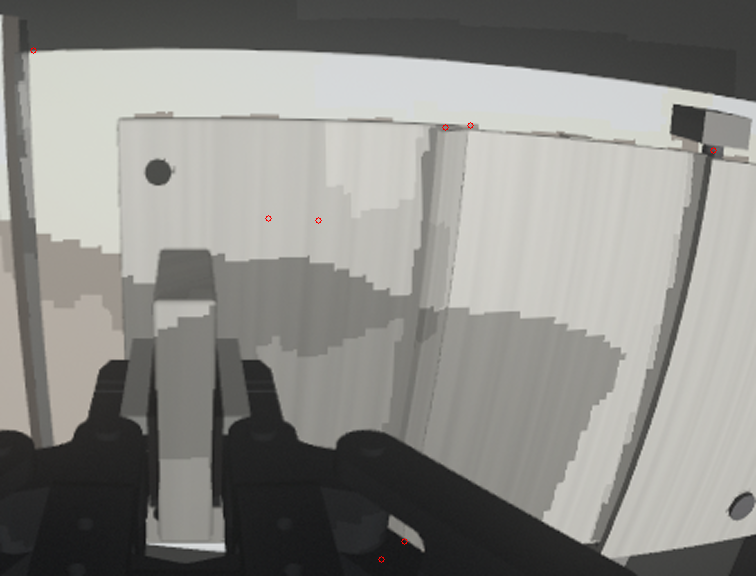

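The lip at crop (440–468,126) is undisturbed, and the strip's edge is already under it. Sliding further in.

Call:
play_rows:
  commands:
    - {"dp":[0.004,-0.0003,0.0004],"turn":[0,0,0],"fingers":0.0}
    - {"dp":[0.004,-0.0003,0.0003],"turn":[0,-0.3,0],"fingers":0.0}
    - {"dp":[0.0038,-0.0002,0.0003],"turn":[-0.04,-0.27,0],"fingers":0.0}
    - {"dp":[0,0,0],"turn":[0,0,0],"fingers":0.0}
    - {"dp":[0,0,0],"turn":[0,0,0],"fingers":0.0}

```text
clock: 11.08
tool_pos: [548.2, -37.5, 46.5]
ee_rot: [-3.141, -0.009, -0.07]
force: [0.1, -0.5, -0.6]
finger_gap: 10.9
```

Call:
play_rows:
  commands:
    - {"dp":[0.004,-0.0003,-0.0004],"turn":[-0.04,-0.57,0],"fingers":0.0}
    - {"dp":[0.0038,-0.0003,-0.0003],"turn":[-0.04,-0.57,0],"fingers":0.0}
    - {"dp":[0,0,0],"turn":[0,0,0],"fingers":0.0}
    - {"dp":[0,0,0],"turn":[0,0,0],"fingers":0.0}

```text
clock: 11.58
tool_pos: [556.0, -38.1, 45.8]
ee_rot: [-3.141, -0.03, -0.07]
force: [-0.2, 0.2, -1.7]
finger_gap: 10.9
```

```bash
python3 look.py w7
```

```text
[555.99546618 -38.07211652  45.80990274] [-3.14144419 -0.02958385 -0.06995462] [556.0254333  -38.05912723  45.81628198] [-3.141417   -0.02962412 -0.06994646] [ 0.22634748  0.26154574 -1.144032  ]
[[436.3, 166.8], [419.7, 168.2], [582.7, 178.8], [409.2, 401.3], [195.8, 129.9], [667.0, 159.7], [323.4, 220.4], [351.4, 221.3], [394.9, 411.3]]
```

View pics/w7.png

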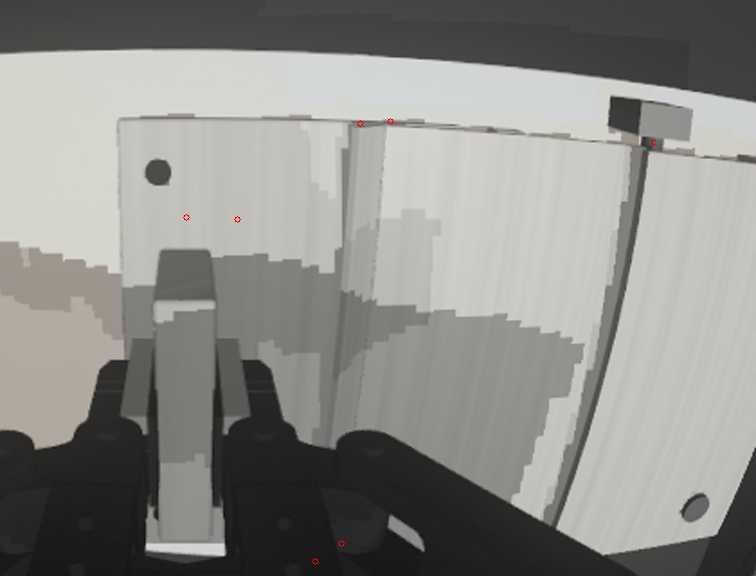

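Call:
play_rows:
  commands:
    - {"dp":[0.0025,-0.0002,0],"turn":[-0.02,-0.3,0],"fingers":0.0}
    - {"dp":[0.0023,-0.0001,0],"turn":[-0.02,-0.27,0],"fingers":0.0}
    - {"dp":[0,0,0],"turn":[0,0,0],"fingers":0.0}
    - {"dp":[0,0,0],"turn":[0,0,0],"fingers":0.0}

```text
clock: 12.12
tool_pos: [560.9, -38.4, 45.8]
ee_rot: [-3.141, -0.04, -0.07]
force: [-0.3, -0.0, -2.6]
finger_gap: 10.5
```

Call:
play_rows:
  commands:
    - {"dp":[0.001,0,0.0001],"turn":[0,0,0],"fingers":0.0}
    - {"dp":[0,0,0],"turn":[0,0,0],"fingers":0.0}

```text
clock: 12.38
tool_pos: [562.0, -38.4, 46.0]
ee_rot: [-3.141, -0.04, -0.07]
force: [-0.3, -0.7, -1.4]
finger_gap: 10.9
```

Call:
play_rows:
  commands:
    - {"dp":[0.001,0,0.0001],"turn":[0,0,0],"fingers":0.0}
    - {"dp":[0,0,0],"turn":[0,0,0],"fingers":0.0}

```text
clock: 12.62
tool_pos: [563.0, -38.4, 46.0]
ee_rot: [-3.141, -0.04, -0.07]
force: [0.1, 0.3, -1.2]
finger_gap: 11.0
```

Call:
play_rows:
  commands:
    - {"dp":[0.001,0,0.0001],"turn":[0,0,0],"fingers":0.0}
    - {"dp":[0,0,0],"turn":[0,0,0],"fingers":0.0}

```text
clock: 12.88
tool_pos: [563.3, -38.3, 45.9]
ee_rot: [-3.141, -0.038, -0.07]
force: [-2.7, -0.2, -0.5]
finger_gap: 11.0
```

Call:
play_rows:
  commands:
    - {"dp":[0.001,0,0.0001],"turn":[0,0,0],"fingers":0.0}
    - {"dp":[0,0,0],"turn":[0,0,0],"fingers":0.0}

```text
clock: 13.12
tool_pos: [563.4, -38.2, 45.9]
ee_rot: [-3.141, -0.036, -0.07]
force: [-4.6, 0.2, 1.7]
finger_gap: 11.1
```

The stop is felt at TCP x ≈ 563.3, where the model predicted 563.9. Backing off about 2 mm, then flattening and pressing.

Call:
play_rows:
  commands:
    - {"dp":[-0.0037,0.0002,-0.0005],"turn":[0,0,0],"fingers":0.0}
    - {"dp":[0,0,-0.0023],"turn":[-0.13,-1.9,0],"fingers":0.0}
    - {"dp":[0,0,-0.0023],"turn":[-0.13,-1.9,0],"fingers":0.0}
    - {"dp":[0,0,-0.0024],"turn":[-0.14,-1.92,0],"fingers":0.0}
    - {"dp":[0,0,0],"turn":[0,0,0],"fingers":0.0}

```text
clock: 13.75
tool_pos: [562.1, -38.3, 40.1]
ee_rot: [3.141, -0.143, -0.07]
force: [-0.7, -0.1, 2.5]
finger_gap: 10.9
```

Call:
play_rows:
  commands:
    - {"dp":[0.0001,0,-0.001],"turn":[0,0,0],"fingers":0.0}
    - {"dp":[0,0,0],"turn":[0,0,0],"fingers":0.0}

```text
clock: 14.0
tool_pos: [562.3, -38.3, 39.1]
ee_rot: [3.142, -0.141, -0.07]
force: [-4.1, 0.4, 6.6]
finger_gap: 11.1
```

Call:
play_rows:
  commands:
    - {"dp":[0.0001,0,-0.001],"turn":[0,0,0],"fingers":0.0}
    - {"dp":[0,0,0],"turn":[0,0,0],"fingers":0.0}

```text
clock: 14.25
tool_pos: [562.3, -38.3, 39.1]
ee_rot: [3.141, -0.141, -0.07]
force: [-5.6, 0.2, 11.6]
finger_gap: 10.9
```

Call:
play_rows:
  commands:
    - {"dp":[-0.0005,0,-0.0012],"turn":[0,0,0],"fingers":0.0}
    - {"dp":[0,0,0],"turn":[0,0,0],"fingers":0.0}
    - {"dp":[0,0,0],"turn":[0,0,0],"fingers":0.0}

```text
clock: 14.62
tool_pos: [562.3, -38.4, 39.1]
ee_rot: [3.141, -0.142, -0.07]
force: [-7.0, 1.0, 15.2]
finger_gap: 11.4
```

```bash
python3 look.py w8; python3 - <<'E'
from h import *
import cv2
p,d=arm.camera('scene'); cv2.imwrite('pics/s8.png',cv2.resize(p[190:340,230:400,::-1],None,fx=4,fy=4,interpolation=cv2.INTER_CUBIC))
for i in range(2):
    s=arm.get_state(); print(s['clock'],s['tool_pos'],s['ee_rot'],s['force'],s['ft_torque'])
    arm.camera('top')
E
```

```text
[562.30988743 -38.36405056  39.10220401] [ 3.14137173 -0.14245976 -0.06966494] [562.32682126 -38.3495339   39.13161889] [ 3.1413261  -0.14250325 -0.06962067] [-6.83524535  1.49579992 14.10170966]
[[424.1, 167.5], [409.1, 169.4], [567.0, 176.4], [399.2, 405.2], [169.0, 132.5], [644.6, 155.5], [307.4, 225.6], [336.8, 225.6], [386.2, 416.6]]
14.725 [562.32111374 -38.37185247  39.11509491] [ 3.14137174 -0.14247085 -0.06964618] [-7.24957286  1.13528493 14.92473632] [ 0.26717399  1.37353593 -0.01844087]
14.775 [562.34772181 -38.36136803  39.13805944] [ 3.1413277  -0.14252123 -0.0695738 ] [-7.7025404   1.10645216 15.693784  ] [0.21770969 1.36868317 0.04011119]
```

View pics/w8.png

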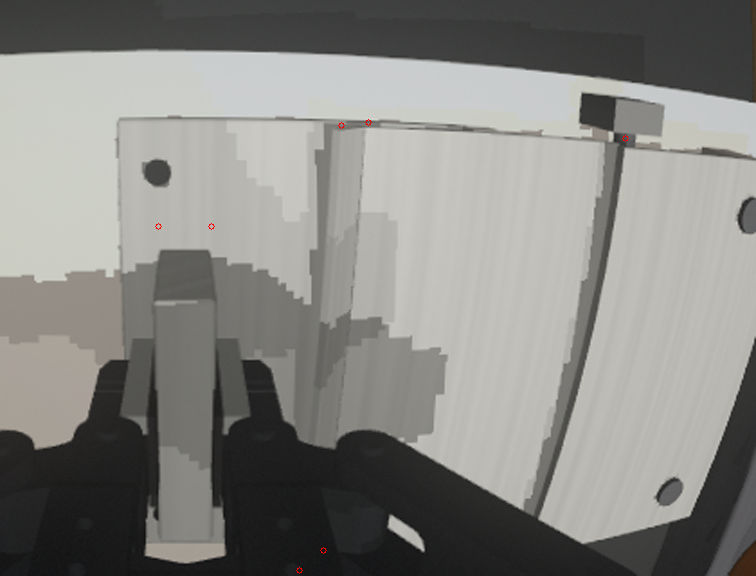

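View pics/s8.png

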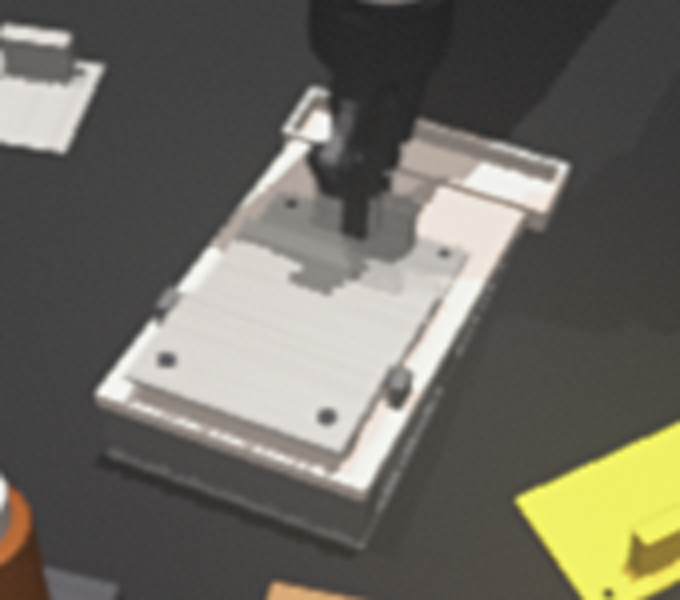

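```bash
python3 - <<'E'
from station import arm
s=arm.get_state(); print(s['clock'],s['force'],s['finger_gap']); print(arm.job_done())
E
```

```text
14.825 [-6.81588481  1.08428928 14.77834564] 11.162456964997938
the job is handed in; nothing more can be done
None
```

I gripped the wide strip by its rib and slid its plain edge nose-down under the lapped plate to the stop bar. I then backed it off about 1 mm, laid it flat, pressed it down, and handed the job in at 14.8 s still gripping and pressing. No verdict was reported.

**Last checks, all within limits:**
- **Position:** the plain edge is about 42 mm up the board (limits 33–47) and the strip is centred within about 1–2 mm. The stop bar was felt at TCP x ≈ 563.3, within 1 mm of the prediction.
- **Squareness and flatness:** yaw is -0.070 rad and pitch is -0.142 rad, against -0.07 and -0.14 for a strip lying square and flat. The TCP height stopped changing as the push rose from about 7 to 15 N, so the strip is down on the board.
- **Lapped plate:** it shows no lift in the wrist pictures. I could not measure the hinge directly.
- **Grip and other objects:** the strip had not slipped in the fingers. The spare strip and the bystanders were never touched.

**What did not fully agree:**
- **Camera offset:** the wrist camera overlay sits about 1–2 mm off the model along the board, which matches the calibration tolerance.
- **Uphill push:** part of the final push, about 4–5 N, runs along the board rather than square to it. That is either friction or light contact with the stop.
- **Seal bar:** it is hidden under the strip, so I inferred that it is pressed in from the height and the force.

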